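# Fetch the parts tray from the push-latch bin and stack it

## Task

Press the orange bar of the leaning parts bin inward until its catch lets the hatch swing fully open, lift out the orange tray and stack it on the blue tray on the bench, level, with its four corner pins fully down in the blue tray's sockets, and let go. Leave the blue tray where it stands, do not drop the orange tray, and do not disturb the battery pack, the spray can, the jar or the bit case.

Things in the scene. Friction and masses are not known exactly. Their poses are not given: they have to be found in the camera images.
- cabinet: Grey parts bin on a low stand, fixed, 182 wide, 200 deep, 195 mm high. Origin on the bench under it; x level from its front (robot side) to its back, z up. Its bed rises 30 degrees from front to back; the closed hatch lies parallel to the bed. Side walls 170 mm apart inside, 64 mm off the bed; front wall 50; a 34 mm inner lip holds the tray, with 30 mm free behind the tray.
- hatch (a joint): Hatch angle, rad: 0 closed and caught, -0.055 pressed fully in, at its stop, 2.0 fully open (about upright at the bin's back). Press its front edge in 9 mm, to the stop, square to it, with 4 to 8 N: the catch slides aside. Let go: a damped spring swings it open in about 2 s and holds it there. Its front edge, 182 mm from the hinge, sweeps up and back: keep clear of it. It stays open.
- hatch_press (a point): Where to press: middle of the outer face of the hatch's orange push bar (164 mm wide, 34 mm deep, 5 mm thick), 17 mm from the hatch's front edge. z axis: outward, square to the hatch; x: up the slope towards the hinge; y: along the bar. Turns with the hatch.
- hatch_hinge (a point): Middle of the hatch's hinge axis at the upper back edge of the bin; the axis runs along y.
- tray: Orange stacking tray, 120 (x) by 130 (y) by 52 mm (z), 0.2 to 0.45 kg, lying on the leaning bed under the hatch's clear window, its z square to the bed. Origin: centre, at pin-tip level. Four pins, 8 mm thick, 10 mm long, bevelled tips, under the corners at x +-50, y +-55. Walls to z 50; 20 mm corner posts to z 52, each with a 12 mm square socket 13 mm deep in its top. Half-turn symmetric.
- base_tray: Blue stacking tray, same shape, size and axes as the orange one, loose, standing on its pins on the bench, 0.6 kg. When the orange tray is fully home its origin is 42 mm straight above the blue tray's, with the sides in line (either way round) and 2 mm play round each pin.
- battery: Black and orange power-tool battery pack, 77 x 107 x 63 mm high, standing on the bench; origin centre of underside. Leave alone.
- spray_can: Yellow can with a pale metal top, 60 mm thick, 160 mm high, upright; origin centre of underside. Leave alone.
- jar: Pale grease jar with a black lid, 68 mm thick, 75 mm high, upright; origin centre of underside. Leave alone.
- tray_grip (a point): Middle of the orange tray's black grip bar (tray axes), 41 mm above the tray's origin along its z. The bar is 70 mm long in x, 14 wide in y, from z 30 to z 52 of the tray; on either side of it 54 mm is free down to z 24, where small parts lie on the tray's floor (floor top at z 14).
- bit_case: Green plastic drill-bit case standing on its edge, 40 x 90 x 72 mm high; origin centre of underside. Leave alone.
There are look-alikes about, which are no part of the job. Of the things that look like the base_tray, take the one that is farthest to the robot's right at the start.

How it is judged (in metres and radians):
On the way, in this order (a step that is already met when the one before it is completed fails the run):
1. the hatch has swung open (beyond 1.7 rad) (value of joint hatch above 1.7 rad), for 0.2 s.
2. the orange tray is in the gripper, clear of the bin (contact force between the fingers and tray above 1 N and distance of tray from where it was at the start of the episode above 0.12 m), for 0.2 s.
At the end, for the whole second after the job is handed in: The orange tray stands on the blue one with all four pins in the sockets: centred within 4 mm, sides in line within 0.07 rad, level within 0.05 rad, its origin 38 to 45.5 mm above the blue tray's (42 is fully home), at rest and released; the hatch is still open (beyond 1.7 rad) (horizontal distance between tray and base_tray below 0.004 m and z of tray in the frame of base_tray between 0.038 and 0.0455 m and angle between the x axis of tray and the x axis of base_tray, either way round below 0.07 rad and angle between each of tray, base_tray's own z axis and vertical below 0.05 rad and linear speed of tray below 0.02 m/s and value of joint hatch above 1.7 rad); the robot touches nothing.
It fails at once if the blue tray was shifted by more than 30 mm (distance of base_tray from where it was at the start of the episode above 0.03 m).
It fails at once if the orange tray was dropped (moving faster than 0.5 m/s with no finger on it) (contact force between the fingers and tray below 0.01 N and linear speed of tray above 0.5 m/s).
It fails at once if a bystander was moved by more than 30 mm or knocked over (distance of any of battery, spray_can, jar, bit_case from where it was at the start of the episode above 0.03 m or angle between any of battery, spray_can, jar, bit_case's own z axis and vertical above 0.4 rad).
It also fails if it takes over 54 s, if anything falls off the work surface, if the arm or the gripper's body presses on something with over 40 N, if the wrist force passes 120 N, or if a joint passes its speed limit or range.

## Robot

A 7-joint arm with a two-finger parallel gripper is mounted at the origin on the work surface. World frame = base frame: x ahead of the robot, y to its left, z up, the work surface at z = 0. Lengths are in m, angles in degrees, forces in N, time in s.
With the tool pointing down it reaches from about 0.425 to 0.875 m from the base axis. Payload 4.7 kg.
Tool frame: the origin (TCP) lies at the very end of the fingers, on their centre line; the grasp point (between the pads) lies 19 mm behind it; z points along the fingers, y is the line along which they close (so a half turn about z gives the same grasp; the last joint's range is limited). The gripper opens to 87 mm and grips with 3 to 60 N. Pads are 19 mm wide; open, the fingers measure 117 mm over their backs; the gripper's body (75 mm by 190 mm) begins 51 mm behind the grasp point.
Start: joints at [-65.827, 18.392, -4.016, 83.108, 1.295, 78.541, -3.26], TCP at [0.258, 0.597, 0.223] pointing down, gripper open.
Joint ranges: [-163.93, 163.93], [-17.29, 119.83], [-79.2, 71.16], [3.27, 140.29], [-89.18, 269.18], [5.43, 117.66], [-154.24, 154.24]. Speed limits (degrees/s): [147.25, 147.25, 180, 180, 180, 180, 180].

## Interface

Orientations are given as [roll, pitch, yaw] about the fixed x, y, z axes, in that order (R = Rz(yaw) Ry(pitch) Rx(roll)).
In Python, from cell import get_obs, read_camera, sign_off, silhouettes gives the robot as it stands.
- The arm moves only by the tool play_rows, never from a script. Its argument "steps" is a list that holds one entry, the list of rows, each a list of 7 numbers: the shift along the tool's x, y, z in m, then the turn, a rotation vector about the tool's x, y, z in rad, then the finger opening in m, from 0 to 0.087. A call has 1 to 12 rows; each row shifts and turns the commanded pose from where the row before left it, along the tool's axes as they then stand; what a row does not reach is not made up. A row lasts 1/10 s, in which the tool goes at most 50 mm and 8.59 degrees, less where a joint would pass 70% of its speed; a pose out of reach is approached as far as the arm can. A call is refused whole if a number of a shift passes 0.05 or a number of a turn 0.15, either way. A call with a gripper value outside its range is refused whole. The fingers move at their own pace and stop on an object; "force" is the grip in N (left out, the last holds). Time passes only in rows, so rows that do not move let the fingers close. It gives the time, the measured TCP pose, the force, the opening and the grip force at its end, in the units of the state.
- get_obs(): the state, without advancing time (a new reading comes with each control period).
- read_camera(name): name is "scene" or "top" or "wrist"; returns a dict with "frame" (384x512x3 uint8, red, green, blue), "intrinsics" (3x3 intrinsics, pixels), "k1" (the pictures are not rectified: a ray, as slopes to the right and down, at radius r is drawn at 1 + k1 r^2 times it, then the intrinsics apply), "view" (4x4, takes a point from world to camera coordinates). Camera axes: x right, y up, looking along -z (the intrinsics and any distortion apply to the point x, -y, -z); pixel columns grow to the right and rows downward; lengths in m; the calibration is good to about 2 mm. A picture is of the moment at which its call begins. There is no depth.
- sign_off(): hands the job in; it is judged then, once.
Trained networks look in the newest picture that a camera, given by its name, has taken for a name from the list of things; names that differ only in an ending like _2 or _b are one class to them, and where a whole thing is asked for, a point or a joint stands for the part that bears it (a point fixed in the world has none). Each returns a list of dicts, best first, with "p" (0 to 1); they miss things now and then, are a little off and sometimes report something else, mostly with a low value. They report only what shows in the picture. A call takes as long as a camera call. They do not tell look-alikes from the thing itself.
- silhouettes(camera, name): "pixels" (384x512 bool, what is visible of it) and "extent" ([left, top, right, bottom] in pixels, round what is visible of it).
The state is a dict: "time_s": time; "qpos": joint angles; "joint_velocities": joint speeds; "effort": joint torques, N m; "tool_pos": TCP position; "tool_rot": TCP orientation; "force": force on the tool from outside, world axes, zero at the start; "wrist_torque": the same for the moment, N m; "grip_width": finger opening in m; "grasp_force": force on a finger pad.
Only numpy, scipy, OpenCV 4.12 (cv2) and the standard library are available. Lean on these libraries where they do the work, as an engineer would, in place of code of your own. Each camera call takes 0.05 s, during which the arm holds its last target. There are 200 camera calls.

## Working session

There is one attempt and no reset: what is moved stays moved. The work goes in short steps, Python scripts to look and compute and a tool call to move; the robot and the scene stay as the last step left them, time stands still between calls to the robot, and variables do not carry over. Pictures are saved under pics/ and viewed, at most 10 in all, crops included, and the job is handed in when it is done.

Besides the shell and the picture viewer there is one more tool, called by a JSON object that holds its "op" and its "data", one argument or row to a line. play_rows: Moves the arm, as the interface text tells. Its arguments: {"type":"object","properties":{"steps":{"type":"array","items":{"type":"array","items":{"type":"array","items":{"type":"number"}}}},"force":{"type":"number"}},"required":["steps"]}

```bash
mkdir -p pics; cat > h.py <<'E'
import numpy as np,cv2
from scipy.spatial.transform import Rotation as R
from cell import *
def shot(n,fn=None):
    c=read_camera(n)
    if fn: cv2.imwrite('pics/'+fn,c['frame'][:,:,::-1])
    return c
def proj(c,P):
    P=np.atleast_2d(P);V=np.array(c['view']);K=np.array(c['intrinsics'])
    q=P@V[:3,:3].T+V[:3,3];s=np.c_[q[:,0]/-q[:,2],-q[:,1]/-q[:,2]]
    s=s*(1+c['k1']*(s**2).sum(1,keepdims=True))
    return s@np.diag([K[0,0],K[1,1]])+[K[0,2],K[1,2]]
def ray(c,uv):
    V=np.array(c['view']);K=np.array(c['intrinsics'])
    d=(np.array(uv,float)-[K[0,2],K[1,2]])/[K[0,0],K[1,1]];s=d.copy()
    for _ in range(20): s=d/(1+c['k1']*(s@s))
    w=V[:3,:3].T@np.array([s[0],-s[1],-1]);o=-V[:3,:3].T@V[:3,3]
    return o,w/np.linalg.norm(w)
def onz(c,uv,z):
    o,w=ray(c,uv);return o+w*(z-o[2])/w[2]
E
python3 - <<'E'
from h import *
a=shot('scene','s0.png');b=shot('top','t0.png')
import numpy as np
cv2.imwrite('pics/both.png',np.hstack([cv2.resize(x['frame'],(400,300)) for x in(a,b)])[:,:,::-1])
for n,c in(('scene',a),('top',b)):
    V=np.array(c['view']);print(n,(-V[:3,:3].T@V[:3,3]).round(3),np.array(c['intrinsics'])[0].round(1),c['k1'])
    for k in['cabinet','hatch','tray','base_tray','battery','spray_can','jar','bit_case']:
        print(k,[(round(d['p'],2),np.round(d['extent']).tolist()) for d in silhouettes(n,k)][:4])
print(get_obs())
E
```

```text
scene [ 1.364 -0.373  0.835] [425.8   0.  259.1] -0.02112501888694881
cabinet [(0.44, [239.0, 245.0, 278.0, 284.0])]
hatch [(0.55, [275.0, 174.0, 360.0, 197.0]), (0.23, [98.0, 204.0, 135.0, 260.0])]
tray []
base_tray [(0.9, [236.0, 149.0, 282.0, 182.0]), (0.78, [152.0, 250.0, 232.0, 317.0]), (0.28, [279.0, 170.0, 359.0, 196.0])]
battery [(0.85, [188.0, 212.0, 224.0, 244.0])]
spray_can [(0.64, [100.0, 205.0, 134.0, 258.0])]
jar []
bit_case [(0.56, [238.0, 244.0, 281.0, 281.0]), (0.48, [358.0, 159.0, 380.0, 188.0])]
top [0.373 0.099 1.275] [368.8   0.  257.1] -0.08984039208706145
cabinet []
hatch [(0.91, [187.0, 123.0, 246.0, 185.0])]
tray []
base_tray [(0.68, [197.0, 224.0, 252.0, 275.0]), (0.57, [312.0, 118.0, 366.0, 169.0])]
battery [(0.69, [294.0, 178.0, 329.0, 210.0])]
spray_can [(0.77, [362.0, 192.0, 401.0, 210.0])]
jar [(0.74, [125.0, 173.0, 151.0, 194.0])]
bit_case [(0.75, [278.0, 121.0, 304.0, 141.0])]
{'time_s': 0.9, 'qpos': array([-65.82566319,  18.39052655,  -4.01721864,  83.10858751,
         1.29536997,  78.54117695,  -3.26024654]), 'joint_velocities': array([ 0.04468802,  0.05348013,  0.00514233, -0.06456858, -0.04446713,
        0.03389742, -0.06712295]), 'effort': array([-4.68663093e-04, -4.91100597e+01, -4.03241040e-01, -3.12771213e+01,
       -6.36789319e-02,  3.36845987e-02,  3.09091615e-05]), 'tool_pos': array([0.25781947, 0.59669363, 0.22259343]), 'tool_rot': array([1.79995131e+02, 2.82894056e-03, 1.56635371e+02]), 'force': array([-0.54568473, -0.2350988 , -0.50358265]), 'wrist_torque': array([-0.01731922, -0.02638127, -0.00946477]), 'grasp_force': 0.0, 'grip_width': 0.08713323755365691}
```

View pics/t0.png

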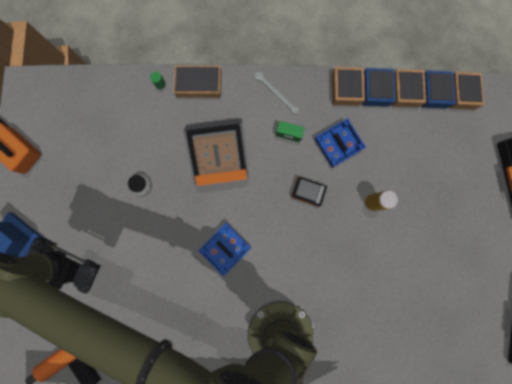

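View pics/s0.png

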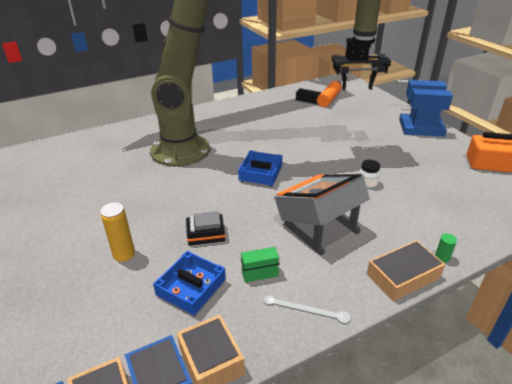

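```bash
cat >> h.py <<'E'
from scipy.optimize import minimize,least_squares
def box(p,sz,z0,z1):
    x,y,a=p;c,s=np.cos(a),np.sin(a)
    return np.array([[x+c*i*sz[0]/2-s*j*sz[1]/2,y+s*i*sz[0]/2+c*j*sz[1]/2,z] for i in(-1,1) for j in(-1,1) for z in(z0,z1)])
def hullmask(c,P,S=4):
    m=np.zeros((384*S,512*S),np.uint8);h=cv2.convexHull(((proj(c,P)+.5)*S-.5).astype(np.float32)).round().astype(np.int32)
    cv2.fillConvexPoly(m,h,1);return m
def fitbox(obs,p0,sz,z0,z1):
    S=4;big=[(c,cv2.resize(np.asarray(m).astype(np.float32),None,fx=S,fy=S,interpolation=cv2.INTER_LINEAR)>.5) for c,m in obs]
    def f(p):
        e=0
        for c,m in big:
            h=hullmask(c,box(p,sz,z0,z1))>0;e+=1-(h&m).sum()/(h|m).sum()
        return e
    best=None
    for a in (0,.5,1,1.5,2,2.5):
        p=[p0[0],p0[1],p0[2]+a]
        r=minimize(f,p,method='Nelder-Mead',options=dict(initial_simplex=np.array([p,[p[0]+.01,p[1],p[2]],[p[0],p[1]+.01,p[2]],[p[0],p[1],p[2]+.3]]),xatol=2e-4,fatol=1e-4))
        if best is None or r.fun<best.fun: best=r
        if sz[0]==.12: print('   ',r.x.round(4),round(r.fun,4))
    return best
def colmask(fr,lo,hi,roi):
    h=cv2.inRange(cv2.cvtColor(fr,cv2.COLOR_RGB2HSV),np.array(lo),np.array(hi));m=np.zeros_like(h);l,t,r,b=roi;m[t:b,l:r]=h[t:b,l:r];return m
E
python3 - <<'E'
from h import *
b=shot('top');a=shot('scene')
bt=[d['pixels'] for d in silhouettes('top','base_tray') if d['extent'][0]>280][0]
st=[d['pixels'] for d in silhouettes('scene','base_tray') if d['extent'][1]>220][0]
p0=onz(b,(340,143),.05);print('tray guess',p0)
r=fitbox([(b,bt)],[p0[0],p0[1],0],(.12,.13),.010,.051);print('top',r.x,r.fun)
r=fitbox([(b,bt),(a,st)],[p0[0],p0[1],0],(.12,.13),.010,.051);print('both',r.x,r.fun)
for k,uv,z in[('jar',(138,183),.075),('spray',(388,200),.16),('bat',(311,192),.063),('bit',(290,131),.072),('otherblue',(225,248),.05)]: print(k,onz(b,uv,z).round(3))
m1=colmask(b['frame'],(3,120,100),(18,255,255),(180,150,260,200));m2=colmask(a['frame'],(3,120,100),(18,255,255),(265,165,365,215))
print(m1.sum()//255,m2.sum()//255)
c1=cv2.findContours(m1,0,2)[0];c1=max(c1,key=cv2.contourArea);print(cv2.boxPoints(cv2.minAreaRect(c1)))
c2=cv2.findContours(m2,0,2)[0];c2=max(c2,key=cv2.contourArea);print(cv2.boxPoints(cv2.minAreaRect(c2)))
f1=cv2.resize(b['frame'][105:205,170:270],(400,400),interpolation=2);f2=cv2.resize(b['frame'][105:180,300:375],(400,400),interpolation=2)
cv2.imwrite('pics/crop1.png',np.hstack([f1,f2])[:,:,::-1])
cv2.imwrite('pics/crop2.png',cv2.resize(a['frame'][150:250,260:390],(780,600),interpolation=2)[:,:,::-1])
E
```

```text
tray guess [ 0.64971715 -0.19573041  0.05      ]
    [ 0.6556 -0.1982  0.5587] 0.0254
    [ 0.6558 -0.1979  0.5631] 0.0252
    [ 0.6559 -0.1978  0.5621] 0.0252
    [ 0.6561 -0.1978  2.2154] 0.1281
    [ 0.6548 -0.1984  2.1905] 0.1295
    [ 0.6575 -0.1993  2.2105] 0.1288
top [ 0.65580979 -0.1979001   0.56305153] 0.02521410250836842
    [ 0.6558 -0.1982  0.56  ] 0.0485
    [ 0.6556 -0.1982  0.5588] 0.0483
    [ 0.6557 -0.1983  0.5581] 0.0485
    [ 0.6566 -0.1987  2.2244] 0.2326
    [ 0.6555 -0.1995  2.1867] 0.2315
    [ 0.656  -0.1992  2.2097] 0.2341
both [ 0.65560627 -0.19819494  0.55879689] 0.048291689071838784
jar [0.501 0.477 0.075]
spray [ 0.45  -0.317  0.16 ]
bat [ 0.48  -0.094  0.063]
bit [ 0.683 -0.022  0.072]
otherblue [0.292 0.188 0.05 ]
535 229
[[194.35374 175.15285]
 [245.37993 168.34935]
 [246.75984 178.69868]
 [195.73366 185.50218]]
[[276.55707 193.03104]
 [322.16815 172.18027]
 [323.92914 176.03241]
 [278.31805 196.88318]]
```

View pics/crop1.png

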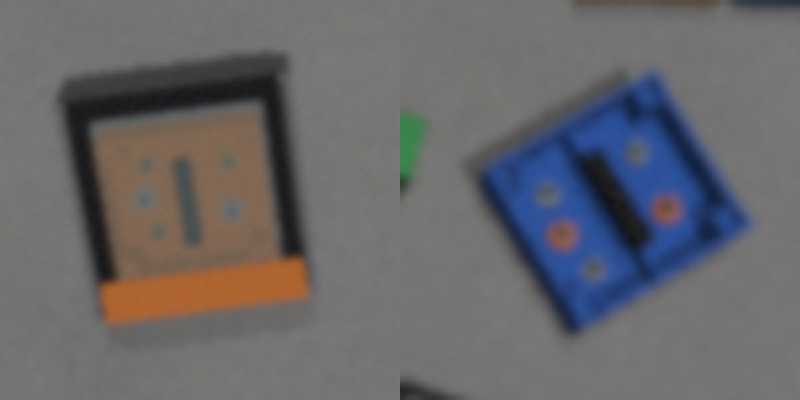

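View pics/crop2.png

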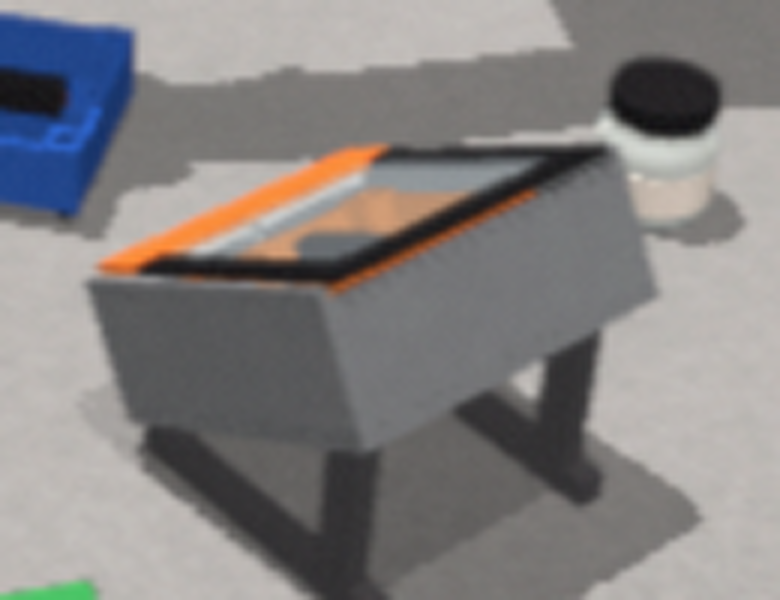

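```bash
cat > bar.py <<'E'
from h import *
def frame(p):
    x,y,z,a=p;Rz=R.from_euler('z',a).as_matrix();t=np.radians(30)
    X=Rz@[np.cos(t),0,np.sin(t)];Y=Rz@[0,1,0];Z=np.cross(X,Y);return np.c_[X,Y,Z],np.array([x,y,z])
E
python3 - <<'E'
from bar import *
b=shot('top');a=shot('scene')
L=np.array([[.017,.082,0],[.017,-.082,0],[-.017,-.082,0],[-.017,.082,0]])
T=np.array([[194.0,174.8],[245.8,168],[247.2,179.1],[195.4,185.9]])
S=np.array([[392/6+260,150/6+150],[145/6+260,262/6+150],[98/6+260,268/6+150],[375/6+260,148/6+150]])-.4
def f(p):
    M,o=frame(p);P=L@M.T+o;return np.r_[(proj(b,P)-T).ravel(),(proj(a,P)-S).ravel()*.7]
r=least_squares(f,[.47,.2,.11,.15]);print(r.x.round(4),r.fun.round(1))
M,o=frame(r.x);h=M@[.165,0,0]+o
print('hinge~',h.round(3),'yaw',np.degrees(r.x[3]))
# tool: z=-M[:,2]; choose y along bar
for sx in(1,-1):
    A=np.c_[sx*M[:,0],-sx*M[:,1],-M[:,2]];print(R.from_matrix(A).as_euler('xyz',degrees=True).round(1))
# tray estimate check: grip bar px in top ~ (170+47,105+50)
for d in(.005,.02,.03):
    w=ray(b,(217,155.5));n=M[:,2];q=w[0]+w[1]*((o-n*d-w[0])@n)/(w[1]@n);print(d,q.round(4),(M.T@(q-o)).round(4))
E
```

```text
[0.5215 0.204  0.1029 0.1375] [-0.1  0.2 -0.8  0.6 -1.  -0.7  0.3 -1.2  0.5 -0.2 -0.9  0.4  0.1 -0.5
 -2.4  0.2]
hinge~ [0.663 0.224 0.185] yaw 7.877261329603045
[180.  -30.    7.9]
[-180.    30.  -172.1]
0.005 [0.5845 0.2128 0.1339] [ 0.0705  0.0001 -0.005 ]
0.02 [0.5873 0.2144 0.1183] [ 0.0654  0.0012 -0.02  ]
0.03 [0.5893 0.2154 0.1079] [ 0.062  0.002 -0.03 ]
```

Two things look like the base_tray: top px (340,143), scene px (190,282), and top px (225,248), scene px (261,167). Image right in the top view is the robot's right (-y), so (340,143) is the one meant. The enlarged crop shows a blue tray there with a black grip bar, at about (0.656, -0.198), yaw 0.56 rad. The push bar is the orange strip at top px (220,177), at about (0.52, 0.20, 0.103).

{"op": "play_rows", "data": {
  "steps": [
    [[-0.036, -0.028, 0.003, 0, 0, 0, 0], [-0.036, -0.028, 0.003, 0, 0, 0, 0], [-0.036, -0.028, 0.003, 0, 0, 0, 0], [-0.036, -0.028, 0.003, 0, 0, 0, 0], [-0.036, -0.028, 0.003, 0, 0, 0, 0], [-0.036, -0.028, 0.003, 0, 0, 0, 0], [-0.036, -0.028, 0.003, 0, 0, 0, 0], [-0.036, -0.028, 0.003, 0, 0, 0, 0], [-0.036, -0.028, 0.003, 0, 0, 0, 0], [-0.036, -0.028, 0.003, 0, 0, 0, 0], [0, 0, 0, 0, 0, 0.144, 0], [0, 0, 0, 0, 0, 0.144, 0]]
  ]
}}

```text
time_s: 2.4
tool_pos: [0.4781, 0.1949, 0.1927]
tool_rot: [180.0, 0.0, 139.6]
force: [-1.0, 1.2, -0.5]
grip_width: 0.0029
grasp_force: 0.0
```

{"op": "play_rows", "data": {
  "steps": [
    [[0, 0, 0, 0, 0, 0.144, 0], [0, 0, 0, 0, 0, 0.144, 0], [0, 0, 0, 0, 0, 0.144, 0], [0, 0, 0, 0, 0, 0.144, 0], [0, 0, 0, 0, 0, 0.144, 0], [0, 0, 0, 0, 0, 0.144, 0], [0, 0, 0, 0, 0, 0.144, 0], [0, 0, 0, 0, 0, 0.144, 0], [0, 0, 0, 0, 0, 0.144, 0], [0, 0, 0, 0, 0, 0.144, 0], [0, 0, 0, 0, 0, 0.144, 0], [0, 0, 0, 0, 0, 0.144, 0]]
  ]
}}

```text
time_s: 3.6
tool_pos: [0.4773, 0.197, 0.1927]
tool_rot: [-180.0, -0.0, 40.8]
force: [0.0, 0.1, -0.6]
grip_width: 0.0006
grasp_force: 0.0
```

{"op": "play_rows", "data": {
  "steps": [
    [[0, 0, 0, 0, 0, 0.144, 0], [0, 0, 0, 0, 0, 0.144, 0], [0, 0, 0, 0, 0, 0.144, 0], [0, 0, 0, 0, 0, 0.147, 0], [0, 0, 0, 0, 0.131, 0, 0], [0, 0, 0, 0, 0.131, 0, 0], [0, 0, 0, 0, 0.131, 0, 0], [0, 0, 0, 0, 0.131, 0, 0], [0, 0, 0, 0, 0, 0, 0]]
  ]
}}

```text
time_s: 4.5
tool_pos: [0.4728, 0.1961, 0.1876]
tool_rot: [179.6, -29.3, 8.3]
force: [-0.3, -0.4, -1.7]
grip_width: 0.0003
grasp_force: 0.0
```

```bash
cat > rel.py <<'E'
from bar import *
def rel(pos,A):
    o=get_obs();C=R.from_euler('xyz',o['tool_rot'],degrees=True).as_matrix();t=np.array(o['tool_pos'])
    print('t',round(o['time_s'],2),'tcp',t.round(4),np.round(o['tool_rot'],1),'q',np.round(o['qpos'],0),'F',np.round(o['force'],1),'gw',round(o['grip_width'],4),round(o['grasp_force'],1))
    print('shift',(C.T@(np.array(pos)-t)).round(4),'turn',R.from_matrix(C.T@A).as_rotvec().round(4))
E
python3 - <<'E'
from rel import *
M,o=frame([.5215,.204,.1029,.1375]);A=np.c_[M[:,0],-M[:,1],-M[:,2]]
rel(o,A)
c=shot('wrist','w0.png');L=np.array([[.017,.082,0],[.017,-.082,0],[-.017,-.082,0],[-.017,.082,0]])
print(proj(c,L@M.T+o).round(1))
m=colmask(c['frame'],(3,150,120),(18,255,255),(0,0,512,384))
k=max(cv2.findContours(m,0,2)[0],key=cv2.contourArea);print(cv2.boxPoints(cv2.minAreaRect(k)).round(1))
E
```

```text
t 4.5 tcp [0.4728 0.1961 0.1876] [179.6 -29.3   8.3] q [ -34.  -17.   -1.  129.   19.   44. -127.] F [-0.3 -0.4 -1.7] gw 0.0003 0.0
shift [ 0.0016 -0.0015  0.098 ] turn [0.0031 0.0124 0.0069]
[[155.9 168.1]
 [357.2 169.4]
 [353.1 208.2]
 [159.5 207. ]]
[[156. 171.]
 [357. 171.]
 [357. 210.]
 [156. 210.]]
```

View pics/w0.png

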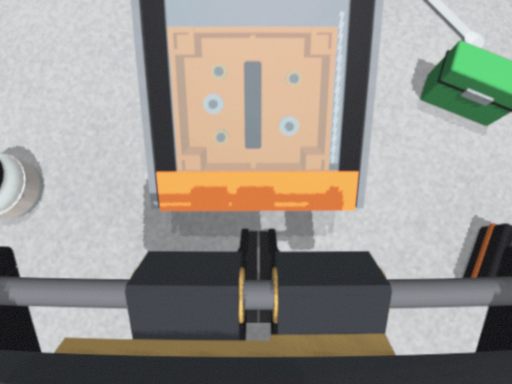

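The wrist view shows the orange bar at px (156-357, 171-210), within 2-3 px of the prediction. The tray under the window is square to it, with its grip bar at px (253,104). Next I press.

{"op": "play_rows", "data": {
  "steps": [
    [[0, -0.001, 0.022, 0.003, 0.012, 0.007, 0], [0, 0, 0.022, 0, 0, 0, 0], [0, 0, 0.022, 0, 0, 0, 0], [0, 0, 0.02, 0, 0, 0, 0], [0, 0, 0.003, 0, 0, 0, 0], [0, 0, 0, 0, 0, 0, 0]]
  ]
}}

```text
time_s: 5.15
tool_pos: [0.5231, 0.2039, 0.1166]
tool_rot: [-179.5, -30.3, 7.3]
force: [0.4, -0.0, -0.4]
grip_width: 0.0
grasp_force: 0.0
```

{"op": "play_rows", "data": {
  "steps": [
    [[0, 0, 0.004, 0, 0, 0, 0], [0, 0, 0.003, 0, 0, 0, 0], [0, 0, 0.002, 0, 0, 0, 0], [0, 0, 0.0, 0, 0, 0, 0]]
  ]
}}

```text
time_s: 5.55
tool_pos: [0.5261, 0.205, 0.108]
tool_rot: [-179.6, -30.3, 7.5]
force: [0.3, 0.3, 0.6]
grip_width: 0.0006
grasp_force: 0.0
```

```bash
python3 - <<'E'
from rel import *
M,o=frame([.5215,.204,.1029,.1375]);A=np.c_[M[:,0],-M[:,1],-M[:,2]]
rel(o,A)
E
```

```text
t 5.55 tcp [0.5261 0.205  0.108 ] [-179.6  -30.3    7.5] q [ -32.   -5.    1.  129.   24.   30. -132.] F [0.3 0.3 0.6] gw 0.0006 0.0
shift [-0.0066  0.0004  0.002 ] turn [-0.0039 -0.0056 -0.0064]
```

{"op": "play_rows", "data": {
  "steps": [
    [[-0.008, 0, -0.001, 0, 0, 0, 0], [0, 0, 0.003, 0, 0, 0, 0], [0, 0, 0.003, 0, 0, 0, 0], [0, 0, 0.0, 0, 0, 0, 0]]
  ]
}}

```text
time_s: 5.95
tool_pos: [0.5212, 0.2043, 0.0987]
tool_rot: [-179.6, -30.2, 7.5]
force: [-0.7, -0.4, 1.3]
grip_width: 0.0004
grasp_force: 0.8
```

{"op": "play_rows", "data": {
  "steps": [
    [[0, 0, 0.003, 0, 0, 0, 0], [0, 0, 0.002, 0, 0, 0, 0], [0, 0, 0.0, 0, 0, 0, 0]]
  ]
}}

```text
time_s: 6.25
tool_pos: [0.5241, 0.2048, 0.0948]
tool_rot: [-179.6, -30.3, 7.5]
force: [-3.9, -0.6, 3.0]
grip_width: 0.0008
grasp_force: 2.1
```

{"op": "play_rows", "data": {
  "steps": [
    [[0, 0, 0.003, 0, 0, 0, 0], [0, 0, 0.002, 0, 0, 0, 0], [0, 0, 0.0, 0, 0, 0, 0]]
  ]
}}

```text
time_s: 6.55
tool_pos: [0.5257, 0.2051, 0.0923]
tool_rot: [-179.7, -30.3, 7.4]
force: [-28.3, -7.6, 27.9]
grip_width: 0.0003
grasp_force: 19.4
```

At the stop: the force jumped while the tip stood still. I let go and move clear of the sweep.

{"op": "play_rows", "data": {
  "steps": [
    [[0, 0, -0.01, 0, 0, 0, 0], [-0.03, 0, -0.03, 0, 0, 0, 0], [-0.035, 0, -0.03, 0, 0, 0, 0], [-0.035, 0, -0.03, 0, 0, 0, 0], [-0.02, 0, -0.02, 0, 0, 0, 0], [0, 0, 0, 0, 0, 0, 0]]
  ]
}}

```text
time_s: 7.15
tool_pos: [0.4066, 0.2042, 0.101]
tool_rot: [179.4, -28.4, 7.8]
force: [0.4, 0.3, -0.4]
grip_width: 0.0005
grasp_force: 0.0
```

{"op": "play_rows", "data": {
  "steps": [
    [[0, 0, 0, 0, 0, 0, 0.087], [0, 0, 0, 0, 0, 0, 0.087], [0, 0, 0, 0, 0, 0, 0.087], [0, 0, 0, 0, 0, 0, 0.087], [0, 0, 0, 0, 0, 0, 0.087], [0, 0, 0, 0, 0, 0, 0.087], [0, 0, 0, 0, 0, 0, 0.087], [0, 0, 0, 0, 0, 0, 0.087], [0, 0, 0, 0, 0, 0, 0.087], [0, 0, 0, 0, 0, 0, 0.087], [0, 0, 0, 0, 0, 0, 0.087], [0, 0, 0, 0, 0, 0, 0.087]]
  ]
}}

```text
time_s: 8.35
tool_pos: [0.4079, 0.2015, 0.1012]
tool_rot: [179.3, -28.4, 7.4]
force: [-0.1, 0.7, 0.7]
grip_width: 0.0841
grasp_force: 0.0
```

```bash
python3 - <<'E'
from rel import *
M,o=frame([.5215,.204,.1029,.1375]);A=np.c_[M[:,0],-M[:,1],-M[:,2]]
rel(o,A)
w=shot('wrist');t=shot('top');s=shot('scene')
im=np.zeros((600,800,3),np.uint8);im[:300,:400]=cv2.resize(w['frame'],(400,300));im[:300,400:]=cv2.resize(t['frame'][90:210,130:290],(400,300));im[300:,:400]=cv2.resize(s['frame'][100:280,220:460],(400,300))
cv2.imwrite('pics/open.png',im[:,:,::-1])
for n in('wrist','top','scene'): print(n,[(round(d['p'],2),np.round(d['extent'])) for d in silhouettes(n,'tray')][:3])
E
```

```text
t 8.35 tcp [0.4079 0.2015 0.1012] [179.3 -28.4   7.4] q [ -35.  -17.   -8.  139.   24.   37. -142.] F [-0.1  0.7  0.7] gw 0.0841 0.0
shift [0.1002 0.0117 0.0524] turn [ 0.0155  0.0274 -0.0065]
wrist [(0.61, array([167.,   2., 374.,  52.]))]
top [(0.71, array([189., 132., 242., 177.]))]
scene [(0.65, array([292., 184., 344., 198.]))]
```

View pics/open.png

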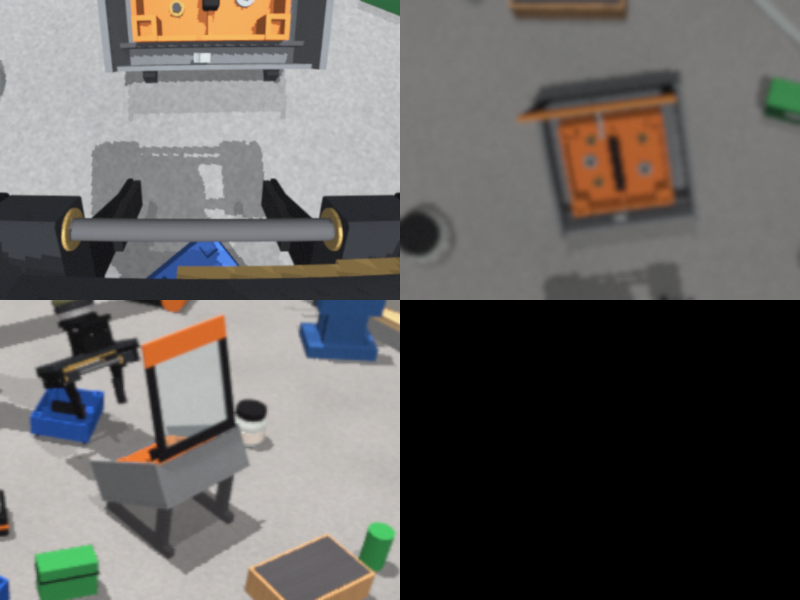

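The hatch stands open: in the scene quadrant its orange bar is at (185,340). The tray lies uncovered, with its black grip bar at crop px (617,163) in the top quadrant. I move above it.

{"op": "play_rows", "data": {
  "steps": [
    [[0.01, 0.002, -0.006, 0.003, 0.006, 0, 0.06], [0.03, 0.003, 0, 0.003, 0.006, 0, 0.06], [0.032, 0.003, 0, 0.003, 0.006, 0, 0.06], [0.032, 0.003, 0, 0.003, 0.006, 0, 0.06], [0.032, 0, 0, 0.002, 0.004, 0, 0.06], [0.03, 0, 0, 0, 0, 0, 0.06], [0, 0, 0, 0, 0, 0, 0.06], [0, 0, 0, 0, 0, 0, 0.06]]
  ]
}}

```text
time_s: 9.45
tool_pos: [0.5515, 0.2102, 0.186]
tool_rot: [-180.0, -29.9, 7.4]
force: [-0.1, -0.6, -0.5]
grip_width: 0.0601
grasp_force: 0.0
```

```bash
python3 - <<'E'
from rel import *
M,o=frame([.5215,.204,.1029,.1375]);A=np.c_[M[:,0],-M[:,1],-M[:,2]]
rel(M@[.0665,.001,-.018]+o,A)
c=shot('wrist','w1.png');t=shot('top')
V=np.array(c['view']);ob=get_obs();C=R.from_euler('xyz',ob['tool_rot'],degrees=True).as_matrix()
print('cam in tool',C.T@(-V[:3,:3].T@V[:3,3]-ob['tool_pos']))
print('bar corners pred',proj(c,np.array([[.0665+i*.035,.001+j*.007,-.018] for i in(-1,1) for j in(-1,1)])@M.T+o).round(1))
print('tray top corners pred',proj(c,np.array([[.0665+i*.06,.001+j*.065,-.018] for i in(-1,1) for j in(-1,1)])@M.T+o).round(1))
E
```

```text
t 9.45 tcp [0.5515 0.2102 0.186 ] [-180.   -29.9    7.4] q [ -30.   -7.   -1.  121.   18.   39. -124.] F [-0.1 -0.6 -0.5] gw 0.0601 0.0
shift [-0.0014  0.0008  0.0746] turn [ 0.0033  0.0015 -0.007 ]
cam in tool [ 0.0858593   0.00021486 -0.1628463 ]
bar corners pred [[268.3 242.9]
 [250.7 243. ]
 [268.6 156.5]
 [249.4 156.6]]
tray top corners pred [[338.6 269.5]
 [180.8 270.6]
 [350.2 121.6]
 [167.4 122.9]]
```

View pics/w1.png

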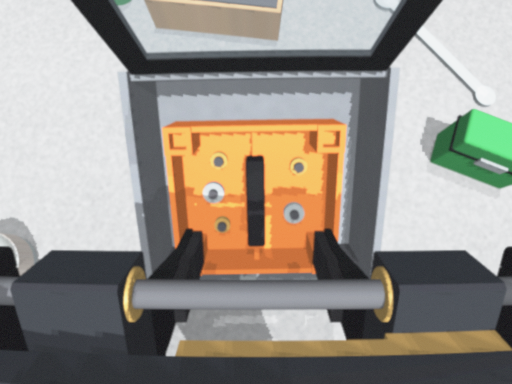

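The tray is uncovered; its grip bar runs from px (255,156) to (256,246), 3 px left of prediction, and its top corners are at (167,122) and (345,121). I descend.

{"op": "play_rows", "data": {
  "steps": [
    [[-0.002, -0.002, 0.02, 0.003, 0.001, -0.005, 0.06], [0, 0, 0.025, 0, 0, 0, 0.06], [0, 0, 0.025, 0, 0, 0, 0.06], [0, 0, 0.015, 0, 0, 0, 0.06], [0, 0, 0.01, 0, 0, 0, 0.06], [0, 0, 0, 0, 0, 0, 0.06], [0, 0, 0, 0, 0, 0, 0.06]]
  ]
}}

```text
time_s: 10.25
tool_pos: [0.5964, 0.2188, 0.1034]
tool_rot: [-179.9, -30.0, 7.8]
force: [0.3, -0.4, 0.5]
grip_width: 0.0601
grasp_force: 0.0
```

```bash
python3 - <<'E'
from rel import *
M,o=frame([.5215,.204,.1029,.1375]);A=np.c_[M[:,0],-M[:,1],-M[:,2]]
rel(M@[.0655,.004,-.042]+o,A)
E
```

```text
t 10.25 tcp [0.5964 0.2188 0.1034] [-179.9  -30.     7.8] q [ -29.    4.    0.  121.   22.   28. -127.] F [ 0.3 -0.4  0.5] gw 0.0601 0.0
shift [-0.0008  0.0004  0.0043] turn [-0.0005 -0.0005 -0.0011]
```

{"op": "play_rows", "data": {
  "force": 45,
  "steps": [
    [[0, 0, 0.004, 0, 0, 0, 0.06], [0, 0, 0, 0, 0, 0, 0.0], [0, 0, 0, 0, 0, 0, 0], [0, 0, 0, 0, 0, 0, 0], [0, 0, 0, 0, 0, 0, 0], [0, 0, 0, 0, 0, 0, 0], [0, 0, 0, 0, 0, 0, 0], [0, 0, 0, 0, 0, 0, 0]]
  ]
}}

```text
time_s: 11.05
tool_pos: [0.5988, 0.2188, 0.0997]
tool_rot: [-180.0, -30.0, 7.8]
force: [-1.1, 0.1, 1.0]
grip_width: 0.0138
grasp_force: 45.0
```

{"op": "play_rows", "data": {
  "steps": [
    [[0, 0, -0.01, 0, 0, 0, 0], [0, 0, -0.02, 0, 0, 0, 0], [0, 0, -0.025, 0, 0, 0, 0], [0, 0, -0.025, 0, 0, 0, 0], [0, 0, -0.025, 0, 0, 0, 0], [-0.01, 0, -0.025, 0, 0, 0, 0], [-0.01, 0, -0.025, 0, 0, 0, 0], [0, 0, 0, 0, -0.131, 0, 0], [0, 0, 0, 0, -0.131, 0, 0], [0, 0, 0, 0, -0.131, 0, 0], [0, 0, 0, 0, -0.131, 0, 0], [0, 0, 0, 0, 0, 0, 0]]
  ]
}}

```text
time_s: 12.25
tool_pos: [0.5066, 0.2053, 0.2211]
tool_rot: [179.9, 0.3, 7.7]
force: [-0.6, -0.1, -3.1]
grip_width: 0.0134
grasp_force: 45.0
```

```bash
python3 - <<'E'
from rel import *
rel([.656,-.198,.15],R.from_euler('xyz',[180,0,32.1],degrees=True).as_matrix())
E
```

```text
t 12.25 tcp [0.5066 0.2053 0.2211] [179.9   0.3   7.7] q [ -30.    6.    6.   98.   -1.   76. -107.] F [-0.6 -0.1 -3.1] gw 0.0134 45.0
shift [0.0945 0.4195 0.0712] turn [ 1.000e-04  5.800e-03 -4.262e-01]
```

{"op": "play_rows", "data": {
  "steps": [
    [[0, 0.025, 0, 0, 0.006, 0, 0], [0, 0.042, 0, 0, 0, 0, 0], [0, 0.042, 0, 0, 0, 0, 0], [0.005, 0.042, 0, 0, 0, 0, 0], [0.015, 0.042, 0, 0, 0, 0, 0], [0.015, 0.042, 0, 0, 0, 0, 0], [0.015, 0.042, 0, 0, 0, 0, 0], [0.015, 0.042, 0, 0, 0, 0, 0], [0.015, 0.042, 0, 0, 0, 0, 0], [0.01, 0.042, 0.005, 0, 0, 0, 0], [0.004, 0.016, 0.02, 0, 0, 0, 0], [0, 0, 0.02, 0, 0, -0.142, 0]]
  ]
}}

```text
time_s: 13.45
tool_pos: [0.6542, -0.2011, 0.1784]
tool_rot: [179.8, -0.4, 15.8]
force: [-0.2, 1.1, -2.9]
grip_width: 0.0138
grasp_force: 45.0
```

{"op": "play_rows", "data": {
  "steps": [
    [[0, 0, 0, 0, 0, -0.142, 0], [0, 0, 0, 0, 0, -0.142, 0], [0, 0, 0, 0, 0, 0, 0], [0, 0, 0, 0, 0, 0, 0]]
  ]
}}

```text
time_s: 13.85
tool_pos: [0.6546, -0.1959, 0.1792]
tool_rot: [179.9, -0.4, 32.0]
force: [0.7, 0.1, -2.5]
grip_width: 0.0136
grasp_force: 45.0
```

```bash
python3 - <<'E'
from rel import *
rel([.656,-.198,.15],R.from_euler('xyz',[180,0,32.1],degrees=True).as_matrix())
c=shot('wrist','w2.png');t=shot('top','t2.png');s=shot('scene','s2.png')
for n in('wrist','top','scene'):
  for k in('tray','base_tray'): print(n,k,[(round(d['p'],2),np.round(d['extent'])) for d in silhouettes(n,k)][:3])
im=np.zeros((600,800,3),np.uint8);im[:300,:400]=cv2.resize(c['frame'],(400,300));im[:300,400:]=cv2.resize(t['frame'][95:185,290:410],(400,300));im[300:,:400]=cv2.resize(s['frame'][170:320,110:310],(400,300))
cv2.imwrite('pics/place.png',im[:,:,::-1])
E
```

```text
t 13.85 tcp [ 0.6546 -0.1959  0.1792] [179.9  -0.4  32. ] q [  1.  24.  19.  82.  -8.  75. -38.] F [ 0.7  0.1 -2.5] gw 0.0136 45.0
shift [-0.0001  0.0025  0.0292] turn [ 0.0015 -0.0066 -0.0012]
wrist tray [(0.83, array([106., 135., 412., 342.]))]
wrist base_tray [(0.9, array([184., 112., 335., 135.]))]
top tray [(0.71, array([319., 119., 358., 160.]))]
top base_tray [(0.93, array([316., 132., 342., 168.])), (0.53, array([274., 124., 303., 144.]))]
scene tray [(0.75, array([143., 210., 223., 270.]))]
scene base_tray [(0.82, array([153., 258., 230., 316.])), (0.7, array([235., 152., 283., 186.])), (0.35, array([361., 157., 379., 187.]))]
```

View pics/place.png

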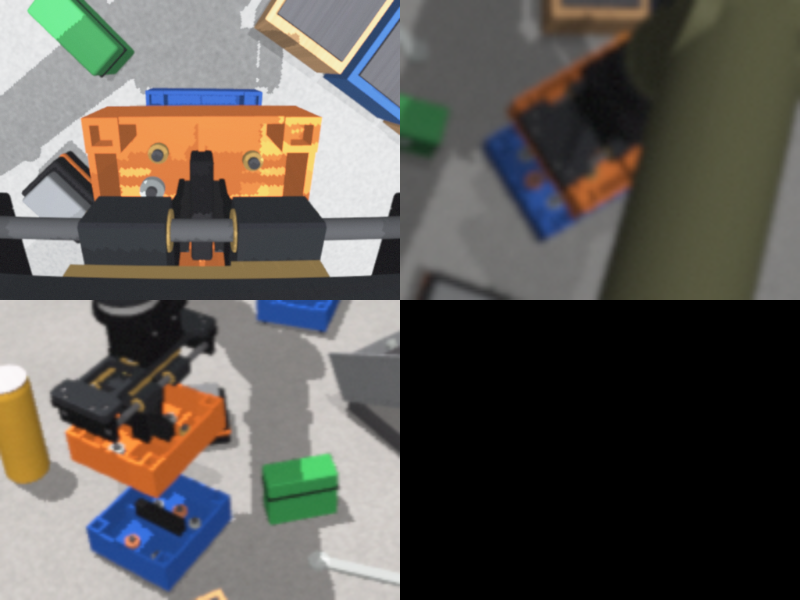

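```bash
cat > fit.py <<'E'
from rel import *
def bnd(m,rows,cols):
    p=[]
    for r in range(*rows):
        x=np.where(m[r])[0]
        if len(x): p+= [(x[0]-.5,r,0),(x[-1]+.5,r,1)]
    for k in range(*cols):
        y=np.where(m[:,k])[0]
        if len(y): p.append((k,y[0]-.5,2))
    return np.array(p)
def big(m):
    n,l,s,_=cv2.connectedComponentsWithStats(m);return l==1+np.argmax(s[1:,4])
def corners(T,z0=.010,z1=.051):
    P=np.array([[i*.06,j*.065,z] for i in(-1,1) for j in(-1,1) for z in(z0,z1)]);return P@T[:3,:3].T+T[:3,3]
def res(c,T,pts):
    h=cv2.convexHull(proj(c,corners(T)).astype(np.float32))
    return np.array([cv2.pointPolygonTest(h,(float(x),float(y)),True) for x,y,_ in pts])
def mk(pos,rv):
    T=np.eye(4);T[:3,:3]=R.from_euler('zyx',rv).as_matrix();T[:3,3]=pos;return T
def measure():
    c=shot('wrist');o=get_obs();f=c['frame']
    C=R.from_euler('xyz',o['tool_rot'],degrees=True).as_matrix();t=np.array(o['tool_pos'])
    mo=big(colmask(f,(4,140,90),(19,255,255),(85,105,435,262)));mb=big(colmask(f,(105,120,60),(125,255,255),(150,90,370,180)))
    print('ext o',[(v.min(),v.max()) for v in np.where(mo)],'b',[(v.min(),v.max()) for v in np.where(mb)])
    ro=np.where(mo)[0].min();rb,cb=np.where(mb);co=np.where(mo)[1]
    po=bnd(mo,(ro+6,ro+90),(co.min()+20,co.max()-20));pb=bnd(mb,(rb.min()+4,ro-4),(cb.min()+8,cb.max()-8))
    yaw=np.radians(o['tool_rot'][2])
    fo=lambda p:res(c,mk(t+C@[p[0],p[1],p[2]],[yaw+p[3],p[4],0]),po)
    ko=dict(diff_step=1e-3,loss='soft_l1',x_scale=[.01,.01,.01,.05,.05])
    a=least_squares(lambda p:np.r_[fo(p),(p[2]-.028)/.004,p[4]/.03],[0.001,.001,.028,.01,.01],**ko)
    fb=lambda p:res(c,mk([p[0],p[1],0],[p[2],0,0]),pb)
    b=least_squares(lambda p:np.r_[fb(p)],[.6556,-.1982,.56],loss='soft_l1',diff_step=1e-3,x_scale=[.01,.01,.05])
    for r,fn,pp,n in((a,fo,po,'orange in tool'),(b,fb,pb,'blue')):
        e=fn(r.x);print(n,r.x.round(4),'res L/R/T mean',[e[pp[:,2]==k].mean().round(2) for k in(0,1,2)],'std',e.std().round(2))
    ow=t+C@a.x[:3];d=C.T@(np.array([b.x[0],b.x[1],0])-ow)
    print('orange world',ow.round(4),'yaw',round(yaw+a.x[3],4),'-> tool shift to blue',d.round(4),'world yaw err(blue-orange)',round(b.x[2]-yaw-a.x[3],4))
    return o
E
python3 - <<'E'
from fit import *
measure()
E
```

```text
ext o [(np.int64(135), np.int64(256)), (np.int64(85), np.int64(410))] b [(np.int64(113), np.int64(134)), (np.int64(186), np.int64(334))]
orange in tool [-0.0022 -0.0012  0.0268  0.0067 -0.0118] res L/R/T mean [np.float64(-6.29), np.float64(5.2), np.float64(-0.02)] std 7.81
blue [ 0.6535 -0.1985  0.5484] res L/R/T mean [np.float64(0.38), np.float64(0.44), np.float64(-0.01)] std 0.35
orange world [ 0.6528 -0.1965  0.1523] yaw 0.5687 -> tool shift to blue [-0.0014  0.0019  0.1523] world yaw err(blue-orange) -0.0203
```

```bash
sed -i 's/(85,105,435,262)/(100,105,425,250)/; s/(4,140,90),(19,255,255)/(2,120,50),(26,255,255)/' fit.py
sed -i "s/    ro=np.where(mo)\[0\].min()/    print([(r,np.where(mo[r])[0][[0,-1]].tolist()) for r in range(136,236,10) if mo[r].any()]);ro=np.where(mo)[0].min()/" fit.py
python3 - <<'E'
from fit import *
measure()
E
```

```text
ext o [(np.int64(135), np.int64(249)), (np.int64(100), np.int64(410))] b [(np.int64(113), np.int64(133)), (np.int64(186), np.int64(334))]
[(136, [167, 378]), (146, [116, 401]), (156, [105, 410]), (166, [106, 409]), (176, [107, 407]), (186, [109, 406]), (196, [112, 402]), (206, [114, 401]), (216, [100, 399]), (226, [106, 398])]
orange in tool [-0.0018 -0.0004  0.0254  0.0045 -0.0172] res L/R/T mean [np.float64(-1.85), np.float64(0.01), np.float64(0.01)] std 2.36
blue [ 0.6535 -0.1985  0.5485] res L/R/T mean [np.float64(0.32), np.float64(0.38), np.float64(-0.0)] std 0.34
orange world [ 0.6536 -0.197   0.1536] yaw 0.5665 -> tool shift to blue [-0.0018  0.001   0.1536] world yaw err(blue-orange) -0.0181
```

```bash
sed -i 's/ro+90/ro+70/' fit.py
python3 - <<'E'
from fit import *
measure()
E
```

```text
ext o [(np.int64(135), np.int64(249)), (np.int64(100), np.int64(410))] b [(np.int64(113), np.int64(133)), (np.int64(186), np.int64(334))]
[(136, [167, 379]), (146, [116, 401]), (156, [105, 410]), (166, [106, 409]), (176, [107, 407]), (186, [109, 405]), (196, [112, 402]), (206, [113, 401]), (216, [100, 399]), (226, [106, 398])]
orange in tool [-0.0018 -0.0003  0.0254  0.0048 -0.0177] res L/R/T mean [np.float64(0.05), np.float64(0.04), np.float64(0.01)] std 0.46
blue [ 0.6535 -0.1985  0.5477] res L/R/T mean [np.float64(0.37), np.float64(0.4), np.float64(-0.0)] std 0.33
orange world [ 0.6536 -0.1971  0.1537] yaw 0.5669 -> tool shift to blue [-0.0018  0.0008  0.1536] world yaw err(blue-orange) -0.0192
```

{"op": "play_rows", "data": {
  "steps": [
    [[-0.001, 0.001, 0.02, 0.001, -0.01, 0.014, 0], [0, 0, 0.025, 0, 0, 0, 0], [0, 0, 0.02, 0, 0, 0, 0], [0, 0, 0, 0, 0, 0, 0], [0, 0, 0, 0, 0, 0, 0]]
  ]
}}

```text
time_s: 14.95
tool_pos: [0.6544, -0.1977, 0.113]
tool_rot: [-180.0, 0.3, 31.4]
force: [-0.1, 0.2, -2.1]
grip_width: 0.0136
grasp_force: 45.0
```

```bash
python3 - <<'E'
from fit import *
measure()
rel([.656,-.198,.15],R.from_euler('xyz',[180,0,32.1],degrees=True).as_matrix())
E
```

```text
ext o [(np.int64(135), np.int64(249)), (np.int64(104), np.int64(410))] b [(np.int64(117), np.int64(134)), (np.int64(163), np.int64(355))]
[(136, [151, 379]), (146, [116, 401]), (156, [105, 410]), (166, [106, 408]), (176, [108, 407]), (186, [109, 405]), (196, [112, 402]), (206, [114, 401]), (216, [115, 399]), (226, [117, 398])]
orange in tool [-0.0023 -0.0011  0.0269  0.0043 -0.0073] res L/R/T mean [np.float64(0.04), np.float64(0.06), np.float64(0.01)] std 0.47
blue [ 0.654  -0.1984  0.5491] res L/R/T mean [np.float64(-0.15), np.float64(-0.1), np.float64(-0.0)] std 0.12
orange world [ 0.6526 -0.1984  0.0875] yaw 0.5523 -> tool shift to blue [0.0016 0.0006 0.0875] world yaw err(blue-orange) -0.0032
t 15.0 tcp [ 0.6552 -0.1981  0.1144] [179.9   0.2  31.4] q [  1.  27.  19.  86.  -9.  69. -38.] F [ 0.7 -0.9 -2.8] gw 0.0135 45.0
shift [ 0.0006  0.0004 -0.0356] turn [ 0.0013  0.0038 -0.0122]
```

{"op": "play_rows", "data": {
  "steps": [
    [[0.001, 0, 0.015, 0, 0.002, 0.002, 0], [0, 0, 0.012, 0, 0, 0, 0], [0, 0, 0.006, 0, 0, 0, 0], [0, 0, 0.003, 0, 0, 0, 0], [0, 0, 0, 0, 0, 0, 0]]
  ]
}}

```text
time_s: 15.5
tool_pos: [0.6552, -0.1973, 0.0773]
tool_rot: [-180.0, 0.2, 31.3]
force: [1.0, 0.3, -2.9]
grip_width: 0.0135
grasp_force: 45.0
```

{"op": "play_rows", "data": {
  "steps": [
    [[0, 0, 0.002, 0, 0, 0, 0], [0, 0, 0.002, 0, 0, 0, 0], [0, 0, 0, 0, 0, 0, 0]]
  ]
}}

```text
time_s: 15.8
tool_pos: [0.6556, -0.1974, 0.0741]
tool_rot: [180.0, 0.1, 31.3]
force: [-0.0, -0.0, -2.9]
grip_width: 0.0135
grasp_force: 45.0
```

{"op": "play_rows", "data": {
  "steps": [
    [[0, 0, 0.002, 0, 0, 0, 0], [0, 0, 0.001, 0, 0, 0, 0], [0, 0, 0, 0, 0, 0, 0]]
  ]
}}

```text
time_s: 16.1
tool_pos: [0.6554, -0.1973, 0.0709]
tool_rot: [180.0, 0.1, 31.3]
force: [-0.5, -0.0, -3.3]
grip_width: 0.0137
grasp_force: 45.0
```

{"op": "play_rows", "data": {
  "steps": [
    [[0, 0, 0.001, 0, 0, 0, 0], [0, 0, 0.001, 0, 0, 0, 0], [0, 0, 0, 0, 0, 0, 0]]
  ]
}}

```text
time_s: 16.4
tool_pos: [0.6555, -0.1973, 0.0689]
tool_rot: [180.0, 0.1, 31.3]
force: [0.3, -0.6, -3.1]
grip_width: 0.014
grasp_force: 45.0
```

{"op": "play_rows", "data": {
  "steps": [
    [[0, 0, 0.001, 0, 0, 0, 0], [0, 0, 0.001, 0, 0, 0, 0], [0, 0, 0, 0, 0, 0, 0]]
  ]
}}

```text
time_s: 16.7
tool_pos: [0.6557, -0.1974, 0.0675]
tool_rot: [179.9, 0.1, 31.3]
force: [-1.3, -0.2, -0.6]
grip_width: 0.0137
grasp_force: 45.0
```

{"op": "play_rows", "data": {
  "steps": [
    [[0, 0, 0.001, 0, 0, 0, 0], [0, 0, 0, 0, 0, 0, 0]]
  ]
}}

```text
time_s: 16.9
tool_pos: [0.6558, -0.1975, 0.0675]
tool_rot: [179.9, 0.1, 31.3]
force: [-3.3, 1.5, 5.1]
grip_width: 0.0135
grasp_force: 45.0
```

Contact comes at TCP z 0.0675, about 10 mm below rim level, which fits fully home. I release and withdraw.

{"op": "play_rows", "data": {
  "steps": [
    [[0, 0, 0, 0, 0, 0, 0.02], [0, 0, 0, 0, 0, 0, 0.03], [0, 0, 0, 0, 0, 0, 0.05], [0, 0, 0, 0, 0, 0, 0.05], [0, 0, 0, 0, 0, 0, 0.05]]
  ]
}}

```text
time_s: 17.4
tool_pos: [0.6556, -0.1974, 0.0659]
tool_rot: [180.0, 0.1, 31.3]
force: [-0.5, -0.9, -0.4]
grip_width: 0.0442
grasp_force: 0.0
```

{"op": "play_rows", "data": {
  "steps": [
    [[0, 0, -0.01, 0, 0, 0, 0.05], [0, 0, -0.03, 0, 0, 0, 0.05], [0, 0, -0.04, 0, 0, 0, 0.05], [0, 0, -0.04, 0, 0, 0, 0.05], [-0.04, 0, -0.02, 0, 0, 0, 0.05], [-0.04, 0, 0, 0, 0, 0, 0.05], [-0.04, 0, 0, 0, 0, 0, 0.05], [0, 0, 0, 0, 0, 0, 0.05], [0, 0, 0, 0, 0, 0, 0.05]]
  ]
}}

```text
time_s: 18.3
tool_pos: [0.5528, -0.2605, 0.2076]
tool_rot: [179.9, 0.0, 31.2]
force: [0.6, -0.0, -0.7]
grip_width: 0.05
grasp_force: 0.0
```

```bash
python3 - <<'E'
from fit import *
c=shot('wrist');s=shot('scene');t=shot('top')
im=np.zeros((600,800,3),np.uint8);im[:300,:400]=cv2.resize(c['frame'],(400,300));im[:300,400:]=cv2.resize(t['frame'][95:215,270:430],(400,300));im[300:,:400]=cv2.resize(s['frame'][225:330,130:270],(400,300),interpolation=2);im[300:,400:]=cv2.resize(s['frame'],(400,300))
cv2.imwrite('pics/end.png',im[:,:,::-1]);rel([.656,-.198,.15],np.diag([1,-1,-1]))
T=mk([.655,-.198,0],[.555,0,0])
for h in(.042,.052):
    T2=T.copy();T2[2,3]=h
    print(h,'scene top corners',proj(s,corners(T2)[1::2]).round(1).tolist(),'wrist',proj(c,corners(T2)[1::2]).round(1).tolist())
m=big(colmask(s['frame'],(2,120,50),(26,255,255),(140,225,240,320)))
k=max(cv2.findContours(m.astype(np.uint8),0,2)[0],key=cv2.contourArea);print(cv2.approxPolyDP(k,3,True)[:,0].tolist())
E
```

```text
t 18.45 tcp [ 0.5544 -0.2582  0.2065] [1.80e+02 1.00e-01 3.14e+01] q [  4.  15.  22.  91.  -5.  76. -32.] F [-0.1 -0.5 -0.7] gw 0.0501 0.0
shift [0.1182 0.0015 0.0563] turn [0.001  0.001  0.5484]
0.042 scene top corners [[149.9, 271.1], [184.9, 237.9], [190.9, 291.6], [224.0, 255.0]] wrist [[337.2, 114.4], [179.5, 116.1], [345.1, -50.0], [168.4, -48.0]]
0.052 scene top corners [[149.2, 268.1], [184.5, 235.0], [190.4, 288.6], [223.8, 252.1]] wrist [[340.1, 115.5], [176.7, 117.3], [348.6, -55.3], [164.8, -53.2]]
[[224, 234], [184, 239], [150, 271], [153, 282], [192, 303], [224, 267], [223, 255], [195, 242], [222, 238]]
```

View pics/end.png

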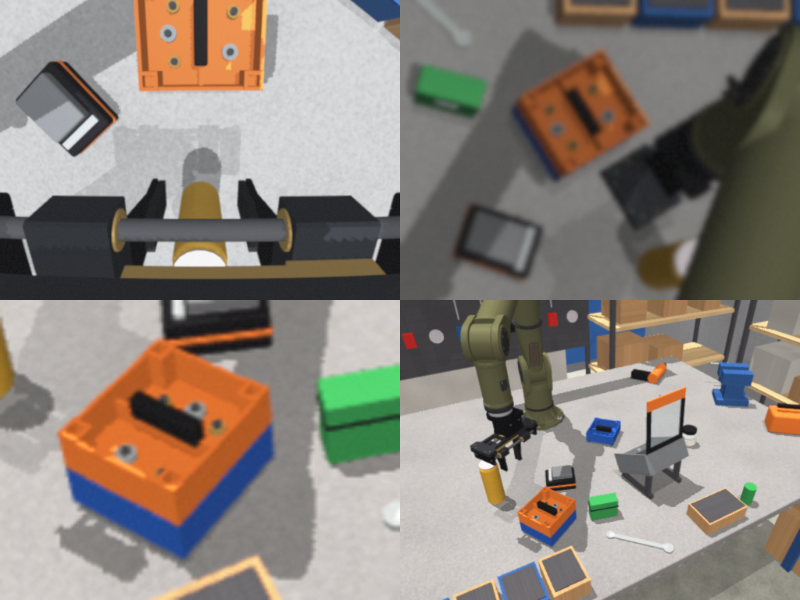

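The orange tray sits flush on the blue one. Its scene corners at px (150,271), (184,239) and (223,255) match the 42 mm height, the hatch is open, and all four bystanders stand upright and appear unmoved. The robot touches nothing, so I hand in.

```bash
python3 -c "
from cell import *
print(sign_off())"
```

```text
the job is handed in; nothing more can be done
None
```

The hatch is open and the orange tray is stacked level on the blue tray; the camera shows its pins fully down. I let go at about 17 s and handed the job in; the sign-off returned no verdict.

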